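# Seat the matching tape reel and index the lens over it

### The job

Of the three white reels standing loose on the bench, put the one whose flange just fits the round nest of the inspection fixture flat into the nest and let go of it. Then turn the black knob of the fixture clockwise from rest, counting the clicks, to its third stop without going on past it, so that the lens swings over the reel; the knob is sprung back, so finish still holding it there. Leave the other reels and the other loose things where they are.

Things in the scene. Friction and masses are not known exactly. Their poses are not given: they have to be found in the camera images.
- reel_a_mid (a point): white plastic tape reel lying flat, flange 54 mm across and 6 mm thick with a ring of ten dark dots; from its middle a round boss 20 mm across rises to 32 mm above the reel's underside (all three reels have the same boss: grip it there). This point is on the axis, 16 mm above the underside; z up along the axis. This is the reel that fits the nest.
- reel_b_mid (a point): white plastic tape reel lying flat, flange 44 mm across and 6 mm thick with a ring of ten dark dots; from its middle a round boss 20 mm across rises to 32 mm above the reel's underside (all three reels have the same boss: grip it there). This point is on the axis, 16 mm above the underside; z up along the axis. Too small for the nest; leave it.
- reel_c_mid (a point): white plastic tape reel lying flat, flange 64 mm across and 6 mm thick with a ring of ten dark dots; from its middle a round boss 20 mm across rises to 32 mm above the reel's underside (all three reels have the same boss: grip it there). This point is on the axis, 16 mm above the underside; z up along the axis. Too large for the nest; leave it.
- nest_floor (a point): centre of the flat floor of the nest, a steel cup 58 mm across inside and 72 mm outside, its wall standing 6 mm above its floor, fixed on the fixture's aluminium base plate (150 x 250 x 12 mm; the floor is 16 mm above the bench). Axes are the fixture's: z up; the knob's axis lies 115 mm from this point along +y. The fixture stands at another place and turn every time and does not move when pushed.
- knob_grip (a point): point on the upright axis of the index knob, at the height to grip, 86 mm above the bench. The knob is a black upright bar 44 mm long, 13 mm thick, from 64 to 100 mm above the bench, on a black disc 46 mm across (59 to 65 mm). x points along the bar towards the lens arm, y across its thickness, z up; the axes turn with the knob. Under it are a 14 mm wide arm (53 to 59 mm above the bench) and the steel dividing plate with pins on its rim, 88 mm across.
- lens_centre (a point): centre of the lens, a glass disc in a ring 62 mm across at the end of the knob's arm, 115 mm from the knob's axis, 56 mm above the bench; turns with the knob. With the knob parked it is far from the nest; at the third stop it is straight above the nest.
- index_knob (a joint): turn of the knob in rad: 0 parked at rest (where it always starts; not counted as a stop), growing clockwise seen from above. A sprung roller clicks between the plate's pins every 22.5 degrees (0.393 rad): first stop 0.393, second 0.785, third 1.178, fourth 1.571, end of travel 1.69. A return spring (about 0.06 N m at rest to 0.10 N m at the third stop) turns it back to rest as soon as it is let go; with the clicks (about 0.06 N m) turning needs up to about 0.17 N m.
- cassette_a: bystander: clear cassette 64 x 100 x 12 mm lying flat; origin at the centre of its underside
- cassette_b: bystander: another clear cassette 64 x 100 x 12 mm lying flat; origin at the centre of its underside
- screwdriver: bystander: screwdriver 150 mm long lying on the bench to the left of the fixture; x along it
- screw_jar: bystander: small jar 40 mm across, 50 mm high; origin at the centre of its underside
- leader_pot: bystander: small grey bowl 56 mm across, 35 mm high; origin at the centre of its underside
Not all that is in view belongs to the job. What is shaped like the part that bears reel_a_mid but brown or turquoise is not meant.

How it is judged (in metres and radians):
On the way, in this order (a step that is already met when the one before it is completed fails the run):
1. the 54 mm reel sits flat in the nest, let go, with the knob still parked (horizontal distance between reel_a_mid and nest_floor below 0.004 m and z of reel_a_mid in the frame of nest_floor between 0.012 and 0.019 m and angle between reel_a_mid's own z axis and vertical below 0.08 rad and contact force between the fingers and reel_a below 0.1 N and value of joint index_knob below 0.2 rad), for 0.2 s.
2. the knob is turned to its third stop (value of joint index_knob between 1.088 and 1.268 rad and contact force between the fingers and index_knob above 0.5 N), for 0.3 s.
At the end, for the whole second after the job is handed in: The 54 mm reel sits in the nest (within 4 mm of its centre, on its floor within 3 mm, tilt under 0.08 rad), untouched by the robot, while the fingers still hold the knob (over 0.5 N) within 0.09 rad (5 degrees) of its third stop at 1.178 rad (all of step 2 and horizontal distance between reel_a_mid and nest_floor below 0.004 m and z of reel_a_mid in the frame of nest_floor between 0.012 and 0.019 m and angle between reel_a_mid's own z axis and vertical below 0.08 rad and contact force between the arm and reel_a below 0.1 N); the arm keeps its last pose, push and grip.
It fails at once if the knob is turned past the third stop, more than half-way to the fourth (value of joint index_knob above 1.37445 rad).
It fails at once if one of the other two reels is moved more than 30 mm (distance of any of reel_b_mid, reel_c_mid from where it was at the start of the episode above 0.03 m).
It fails at once if another loose thing is moved more than 30 mm (distance of any of cassette_a, cassette_b, screwdriver, screw_jar, leader_pot from where it was at the start of the episode above 0.03 m).
It also fails if it takes over 54 s, if anything falls off the work surface, if the arm or the gripper's body presses on something with over 40 N, if the wrist force passes 120 N, or if a joint passes its speed limit or range.

### The arm

A 7-joint arm with a two-finger parallel gripper is mounted at the origin on the work surface. World frame = base frame: x ahead of the robot, y to its left, z up, the work surface at z = 0. Lengths are in m, angles in degrees, forces in N, time in s.
With the tool pointing down it reaches from about 0.4 to 0.85 m from the base axis. Payload 4.4 kg.
Tool frame: the origin (TCP) lies midway between the tips of the shut fingers; the grasp point (between the pads) lies r.hold_point_z behind it (r.hold_point_z is the distance from the TCP to the grasp point, in m); x points along the fingers, y is the direction in which the jaws open and shut, and the axes are right-handed (so a half turn about x gives the same grasp; the last joint's range is limited). The gripper opens to 94 mm and grips with 3 to 60 N. Pads are 16 mm wide; open, the fingers measure 119 mm over their backs; the gripper's body (75 mm by 177 mm) begins 78 mm behind the grasp point.
Start: joints at [-75.332, 36.005, 2.206, 86.941, -1.547, 57.084, -1.146], TCP at [0.206, 0.617, 0.205] pointing down, gripper open.
Joint ranges: [-175.42, 175.42], [-21.48, 121.26], [-71.46, 75.88], [10.55, 141.38], [-63.04, 243.04], [13.31, 113.54], [-168.57, 168.57]. Speed limits (degrees/s): [147.25, 147.25, 180, 180, 180, 180, 180].

### API

Orientations are given as a 3x3 rotation matrix whose columns are the frame's x, y, z axes.
In Python, from workcell import r gives the robot as it stands.
- The arm moves only by the tool step_arm, never from a script. Its argument "commands" is a list of rows, each a list of 5 numbers: the opening, from 0 (shut) to 1 (fully open), then the shift along the world's x, y, z in m, then the turn about the world's z in degrees. A call has 1 to 10 rows; each row shifts and turns the commanded pose from where the row before left it; what a row does not reach is not made up. A row lasts 1/8 s, in which the tool goes at most 62.5 mm and 10.7 degrees, less where a joint would pass 70% of its speed; a pose out of reach is approached as far as the arm can. A call is refused whole if a number of a shift passes 0.0625 or a number of a turn 10.7, either way. A call with a gripper value outside its range is refused whole. The fingers move at their own pace and stop on an object; "force" is the grip in N (left out, the last holds). Time passes only in rows, so rows that do not move let the fingers close. It gives the time, the measured TCP pose, the force and the opening at its end, in the units of the state.
- r.observe(): the state, without advancing time (a new reading comes with each control period).
- r.camera(name): name is "scene" or "side" or "wrist"; returns the picture (384x512x3 uint8, red, green, blue); there is no depth.
- r.calibration(name): a dict with "fov_y" (degrees; the focal length in pixels is half the picture's height over the tangent of half this angle, whatever the lens; pixels are square), "cx", "cy" (the principal point, pixels), "distortion" ([k1, k2, p1, p2, k3] as OpenCV has them; the pictures are not rectified), "world_to_cam" (4x4, takes a point from world to camera coordinates); the wrist camera has in their place "T_tool_cam" (4x4, takes a point from camera to tool coordinates, whose origin is the TCP and whose axes are the tool frame's). Camera axes: x right, y down, z forward; pixel columns grow to the right and rows downward; lengths in m; the calibration is good to about 2 mm. A picture is of the moment at which its call begins: read the wrist's pose just before it. calibration takes no time and is no camera call.
- r.sign_off(): hands the job in, once; it reports no verdict.
Trained networks look in the newest picture that a camera, given by its name, has taken for a name from the list of things; names that differ only in an ending like _2 or _b are one class to them, and where a whole thing is asked for, a point or a joint stands for the part that bears it (a point fixed in the world has none). Each returns a list of dicts, best first, with "score" (0 to 1); they miss things now and then, are a little off and sometimes report something else, mostly with a low value. They report only what shows in the picture. A call takes as long as a camera call. They do not tell look-alikes from the thing itself.
- r.outline_of(label, camera): "region" (384x512 bool, what is visible of it) and "pixel" ([column, row] in pixels, amid what is visible of it).
The state is a dict: "time_s": time; "joints": joint angles; "qd": joint speeds; "effort": joint torques, N m; "tcp_pos": TCP position; "tool_rot": TCP orientation; "contact_force": force on the tool from outside, world axes, zero at the start; "ft_torque": the same for the moment, N m; "opening": finger opening in m.
Only numpy, scipy, OpenCV 4.12 (cv2) and the standard library are available. Lean on these libraries where they do the work, as an engineer would, in place of code of your own. Each camera call takes 0.05 s, during which the arm holds its last target.

## Working session

There is one attempt and no reset: what is moved stays moved. The work goes in short steps, Python scripts to look and compute and a tool call to move; the robot and the scene stay as the last step left them, time stands still between calls to the robot, and variables do not carry over. Pictures are saved under pics/ and viewed, and the job is handed in when it is done.

Besides the shell and the picture viewer there is one more tool, called after ">>>" as name(argument=value, ...) on one line, values as JSON. step_arm: Moves the arm, as the interface text tells. Its arguments: {"type":"object","properties":{"commands":{"type":"array"},"force":{"type":"number"}},"required":["commands"]}

```bash
ls; mkdir -p pics
python3 - <<'E'
from workcell import r
import cv2,numpy as np
o=r.observe(); print({k:(np.round(v,3).tolist()) for k,v in o.items()}); print(r.hold_point_z)
for n in ["scene","side","wrist"]:
    im=r.camera(n); cv2.imwrite(f"pics/{n}0.png",im[...,::-1]); c=r.calibration(n); print(n,{k:np.round(v,4).tolist() for k,v in c.items()})
E
```

```text
pics
{'time_s': 0.0, 'joints': [-75.331, 36.057, 2.201, 86.995, -1.544, 57.083, -1.147], 'qd': [-0.011, 0.019, -0.034, -0.118, 0.028, -0.039, -0.038], 'effort': [-0.0, -54.971, 1.144, -18.662, -0.052, 0.023, 0.0], 'tcp_pos': [0.205, 0.616, 0.205], 'tool_rot': [[-0.001, 0.316, 0.949], [-0.002, 0.949, -0.316], [-1.0, -0.002, 0.0]], 'contact_force': [-0.163, -0.326, -0.066], 'ft_torque': [0.011, 0.023, 0.035], 'opening': 0.094}
0.0188
scene {'fov_y': 44.4943, 'cx': 254.2677, 'cy': 189.5632, 'distortion': [-0.1401, 0.0, 0.0, 0.0, 0.0], 'world_to_cam': [[-0.303, 0.9528, -0.0174, 0.1716], [0.6155, 0.1817, -0.767, -0.289], [-0.7276, -0.2431, -0.6415, 1.8253], [0.0, 0.0, 0.0, 1.0]]}
side {'fov_y': 42.7197, 'cx': 256.5868, 'cy': 190.6862, 'distortion': [0.0275, 0.0, 0.0, 0.0, 0.0], 'world_to_cam': [[0.8508, -0.5254, -0.006, -0.4642], [-0.2974, -0.472, -0.8299, 0.2566], [0.4332, 0.7079, -0.5578, 1.0042], [0.0, 0.0, 0.0, 1.0]]}
wrist {'fov_y': 58.5833, 'cx': 248.6264, 'cy': 199.9593, 'distortion': [-0.0292, 0.0, 0.0, 0.0, 0.0], 'T_tool_cam': [[-0.0, -0.2497, 0.9683, -0.1789], [1.0, 0.0005, 0.0002, -0.0004], [-0.0005, 0.9683, 0.2497, -0.0716], [0.0, 0.0, 0.0, 1.0]]}
```

View pics/scene0.png

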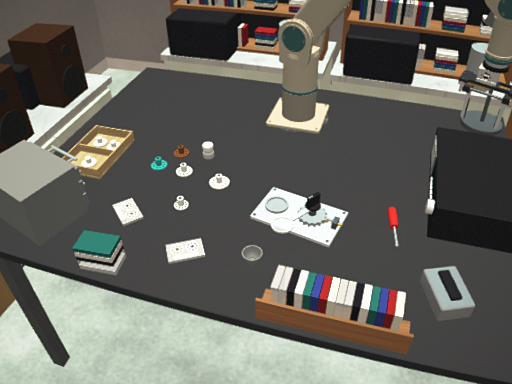

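View pics/side0.png

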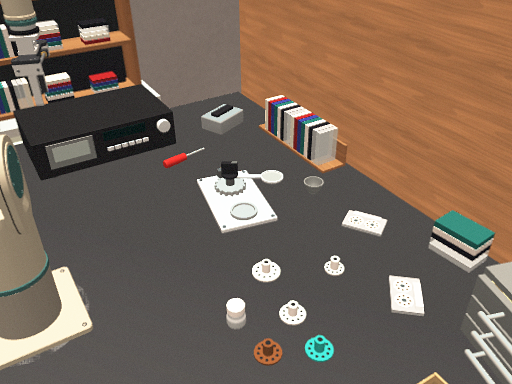

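View pics/wrist0.png

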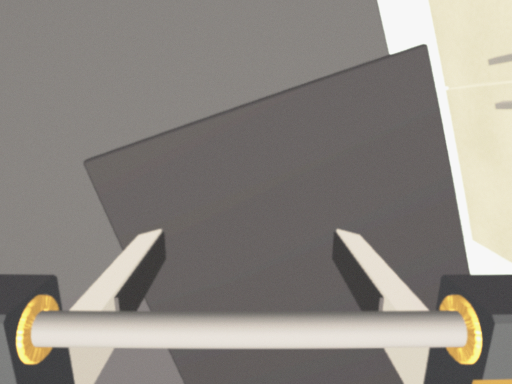

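```bash
cat > h.py <<'E'
from workcell import r
import cv2,numpy as np
def K(c):
    f=192/np.tan(np.radians(c["fov_y"]/2)); return np.array([[f,0,c["cx"]],[0,f,c["cy"]],[0,0,1.]])
def w2c(n,o=None):
    c=r.calibration(n)
    if "world_to_cam" in c: return c,np.array(c["world_to_cam"])
    o=o or r.observe(); T=np.eye(4);T[:3,:3]=o["tool_rot"];T[:3,3]=o["tcp_pos"]
    return c,np.linalg.inv(T@np.array(c["T_tool_cam"]))
def back(n,px,z,o=None):
    c,W=w2c(n,o); p=cv2.undistortPoints(np.array(px,float).reshape(-1,1,2),K(c),np.array(c["distortion"])).reshape(-1,2)
    C=-W[:3,:3].T@W[:3,3]; d=np.c_[p,np.ones(len(p))]@W[:3,:3]
    return C+d*((z-C[2])/d[:,2])[:,None]
def proj(n,P,o=None):
    c,W=w2c(n,o); return cv2.projectPoints(np.array(P,float).reshape(-1,3),cv2.Rodrigues(W[:3,:3])[0],W[:3,3],K(c),np.array(c["distortion"]))[0].reshape(-1,2)
E
python3 - <<'E'
from h import *
for n in ["scene","side"]:
    for l in ["reel_a_mid","knob_grip","lens_centre","nest_floor"]:
        try: D=r.outline_of(l,n)
        except Exception as e: print(l,e); continue
        for d in D:
            m=d["region"]; px=np.argwhere(m)[:,::-1]
            P=back(n,px,0.006); 
            ct,ra=cv2.minEnclosingCircle(P[:,:2].astype(np.float32))
            print(n,l,round(d["score"],2),np.round(d["pixel"]),len(px),"ground",np.round(np.median(P,0)[:2],3),"encl",np.round(ct,3),round(ra*2000),)
im=r.camera("side");cv2.imwrite("pics/sc.png",cv2.resize(im[220:380,220:400],None,fx=4,fy=4,interpolation=2)[:600,:,::-1])
im=r.camera("scene");cv2.imwrite("pics/fc.png",cv2.resize(im[170:260,230:360],None,fx=6,fy=6,interpolation=2)[:600,:,::-1])
print(r.observe()["time_s"])
E
```

```text
scene reel_a_mid 0.71 [181. 152.] 143 ground [ 0.361 -0.336] encl [ 0.355 -0.336] 79
scene reel_a_mid 0.52 [127. 213.] 503 ground [ 0.693 -0.363] encl [ 0.691 -0.362] 117
scene reel_a_mid 0.48 [182. 171.] 132 ground [ 0.455 -0.284] encl [ 0.449 -0.286] 69
scene knob_grip 0.92 [305. 217.] 1043 ground [0.565 0.152] encl [0.542 0.126] 221
scene knob_grip 0.24 [129. 213.] 498 ground [ 0.693 -0.361] encl [ 0.693 -0.364] 118
scene lens_centre 0.62 [308. 215.] 1015 ground [0.561 0.155] encl [0.539 0.127] 220
scene nest_floor 0.89 [298. 217.] 3323 ground [0.562 0.142] encl [0.559 0.135] 291
scene nest_floor 0.66 [391. 217.] 181 ground [0.494 0.405] encl [0.496 0.407] 95
side reel_a_mid 0.93 [292. 314.] 481 ground [ 0.457 -0.281] encl [ 0.459 -0.279] 64
side reel_a_mid 0.74 [267. 347.] 631 ground [ 0.362 -0.335] encl [ 0.363 -0.334] 60
side knob_grip 0.73 [236. 176.] 1105 ground [0.617 0.206] encl [0.64  0.222] 222
side lens_centre 0.75 [235. 177.] 1064 ground [0.615 0.206] encl [0.642 0.222] 219
side nest_floor 0.69 [237. 197.] 3631 ground [0.568 0.145] encl [0.567 0.166] 352
0.65
```

View pics/sc.png

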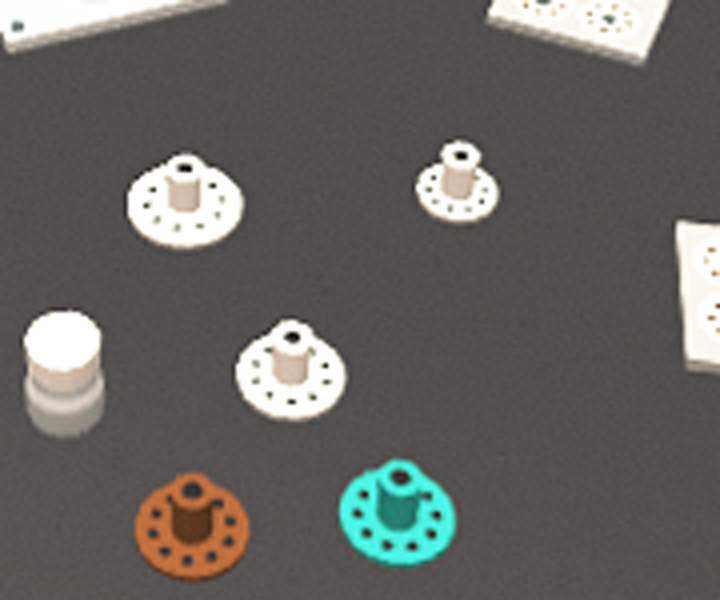

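View pics/fc.png

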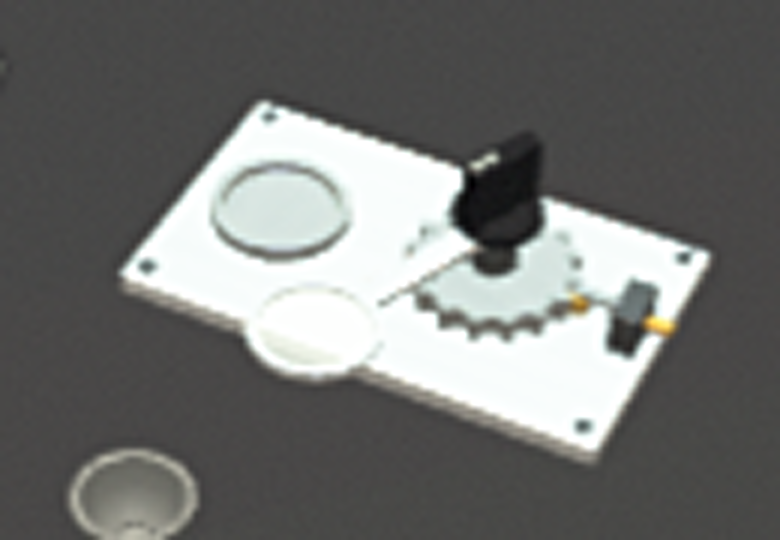

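The loose white reels, in `side` pixels:
- (266,271): flange looks largest.
- (292,313): middle size.
- (334,267): smallest.

The brown one (268,350), the turquoise one (320,347) and the reels in the tray are not meant. I'll check the flange sizes in numbers.

Run:
```python
from h import *
im=r.camera("side").astype(int)
g=im.min(2)
for c in [(266,270),(292,314),(334,267)]:
    m=np.zeros(g.shape,np.uint8); x,y=c; m[y-20:y+20,x-20:x+20]=(g[y-20:y+20,x-20:x+20]>130)
    # lower flange rows: widest row
    rows=[(np.where(m[v])[0].min(),np.where(m[v])[0].max(),v) for v in range(y-20,y+20) if m[v].any()]
    n,cn,st,_=cv2.connectedComponentsWithStats(m); k=1+np.argmax(st[1:,4]); m=(cn==k)
    px=np.argwhere(m)[:,::-1]
    P=back("side",px,0.006)[:,:2]
    # enclosing of lower part: fit circle to flange using lower/side edge pts
    ct,ra=cv2.minEnclosingCircle(P.astype(np.float32))
    cs=[]
    cont=cv2.findContours(m.astype(np.uint8),cv2.RETR_EXTERNAL,cv2.CHAIN_APPROX_NONE)[0][0].reshape(-1,2)
    q=cont[cont[:,1]>np.median(cont[:,1])-2]; q=back("side",q,0.004)[:,:2]
    A=np.c_[2*q,np.ones(len(q))]; s=np.linalg.lstsq(A,(q**2).sum(1),rcond=None)[0]
    print(c,"encl",np.round(ct,3),round(ra*2000,1),"fit",np.round(s[:2],4),round(2000*np.sqrt(s[2]+s[0]**2+s[1]**2),1))
print("nest scene",back("scene",[(276.8,204.8)],0.022)[:, :2])
print("boss A top side",back("side",[(220+291.5/4,220+335/4)],0.032))
print("knob disc/bar top centre scene", back("scene",[(230+505/6,170+152/6)],0.1))
im2=r.camera("side");cv2.imwrite("pics/fs.png",cv2.resize(im2[150:240,185:295],None,fx=6,fy=6,interpolation=2)[:600,:,::-1])
```

```text
(266, 270) encl [ 0.481 -0.145] 75.7 fit [ 0.4787 -0.1478] 63.0
(292, 314) encl [ 0.458 -0.278] 65.6 fit [ 0.4567 -0.2816] 53.3
(334, 267) encl [ 0.619 -0.212] 66.3 fit [ 0.6158 -0.2197] 44.6
nest scene [[0.55114225 0.06588055]]
boss A top side [[ 0.45769776 -0.28120341  0.032     ]]
knob disc/bar top centre scene [[0.567942  0.1775273 0.1      ]]
```

View pics/fs.png

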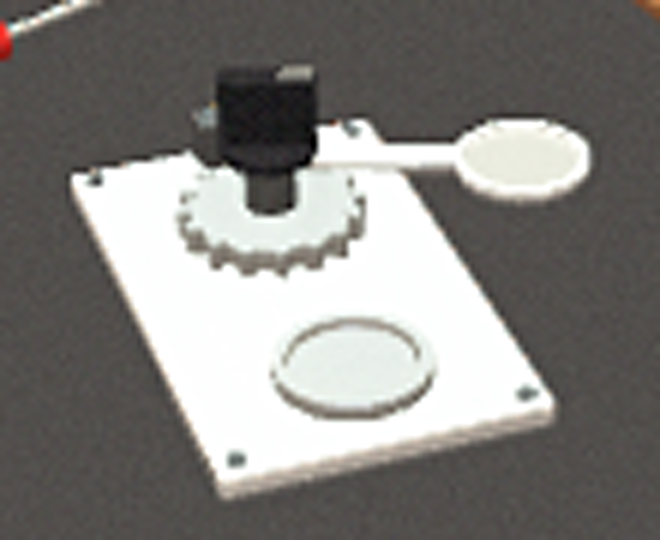

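Run:
```python
from h import *
print("jar",back("side",[(220+63/4,220+340/4)],0.05))
print("nest side",back("side",[(185+354/6,150+365/6)],0.022), "lens side",back("side",[(185+525/6,150+157/6)],0.058),"lens scene",back("scene",[(230+315/6,170+330/6)],0.058))
print("brown",back("side",[(268,352)],0.003),"turq",back("side",[(319.5,348)],0.003))
```

```text
jar [[ 0.35104718 -0.23826711  0.05      ]]
nest side [[0.5410762  0.05405084 0.022     ]] lens side [[0.66324633 0.1073899  0.058     ]] lens scene [[0.66524992 0.11323848 0.058     ]]
brown [[ 0.36494334 -0.3334214   0.003     ]] turq [[ 0.45255816 -0.37722953  0.003     ]]
```

>>> step_arm(commands=[[1,0.02,-0.035,0.02,0],[1,0.028,-0.05,0.015,-8],[1,0.03,-0.052,0.01,-8],[1,0.03,-0.052,0,-8],[1,0.03,-0.052,0,-8],[1,0.03,-0.052,0,-8],[1,0.03,-0.052,0,-8],[1,0.03,-0.052,0,-8],[1,0.03,-0.052,0,-8],[1,0.03,-0.052,0,-8]])

```text
time_s: 2.0
tcp_pos: [0.4945, 0.1142, 0.2509]
tool_rot: [[0.001, 1.0, -0.012], [0.001, -0.012, -1.0], [-1.0, 0.001, -0.001]]
contact_force: [1.4, 1.0, -0.1]
opening: 0.0943
```

Run:
```python
from h import *
o=r.observe(); im=r.camera("wrist"); cv2.imwrite("pics/w1.png",im[...,::-1])
np.save("w1.npy",im); import pickle; pickle.dump(o,open("w1.pkl","wb"))
print(proj("wrist",[(0.551,0.066,0.022),(0.568,0.178,0.1)],o), o["tcp_pos"],np.abs(o["qd"]).max())
```

```text
[[293.90014737 211.07705357]
 [325.12926997 119.82946273]] [0.49449325 0.11416962 0.2508944 ] 42.80889396631565
```

View pics/w1.png

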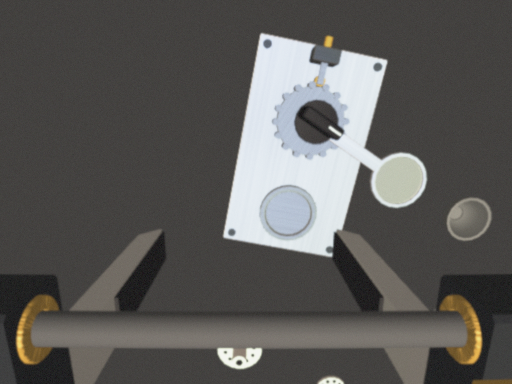

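The wrist view shows the fixture clearly: nest (288,212), knob (320,122), lens (398,180). The arm was still moving, so I'll let it settle, retake the picture and fit the fixture model.

>>> step_arm(commands=[[1,0.03,-0.01,0,-5],[1,0.02,0,0,-4.5],[1,0,0,0,0],[1,0,0,0,0],[1,0,0,0,0]])

```text
time_s: 2.68
tcp_pos: [0.5426, 0.1061, 0.2506]
tool_rot: [[-0.001, 0.985, -0.171], [0.0, -0.171, -0.985], [-1.0, -0.001, -0.0]]
contact_force: [-0.7, -0.5, -0.4]
opening: 0.0943
```

Run:
```python
from h import *
o=r.observe(); im=r.camera("wrist"); 
np.save("w2.npy",im); import pickle; pickle.dump(o,open("w2.pkl","wb"))
print(o["time_s"],o["tcp_pos"],np.abs(o["qd"]).max(), np.round(o["tool_rot"],3).tolist())
cv2.imwrite("pics/w2.png",im[...,::-1])
cv2.imwrite("pics/w2c.png",cv2.resize(im[10:270,190:440],None,fx=2.3,fy=2.3,interpolation=2)[...,::-1])
```

```text
2.675 [0.54261957 0.106061   0.25060099] 0.4228840072487822 [[-0.001, 0.985, -0.171], [0.0, -0.171, -0.985], [-1.0, -0.001, -0.0]]
```

View pics/w2.png

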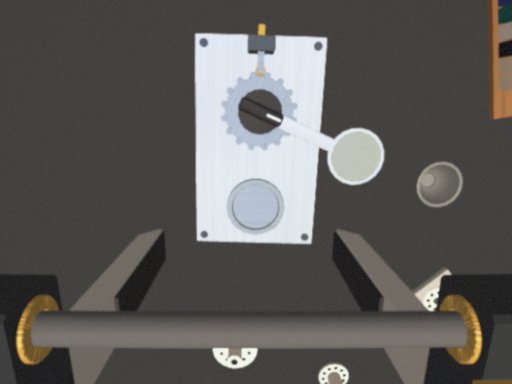

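```bash
cat >> h.py <<'E'
def ortho(n,im,o,x0,y0,w,h,z,s=0.0005):
    # rows: x decreasing downwards? col = y from y0+w.. ; use row->x, col->y
    X,Y=np.meshgrid(np.arange(h)*s+x0,np.arange(w)*s+y0,indexing="ij")
    p=proj(n,np.stack([X,Y,np.full_like(X,z)],-1).reshape(-1,3),o).reshape(h,w,2).astype(np.float32)
    return cv2.remap(im,p[...,0],p[...,1],cv2.INTER_CUBIC)
E
python3 - <<'E'
from h import *
import pickle
im=np.load("w2.npy"); o=pickle.load(open("w2.pkl","rb"))
x0,y0=0.42,-0.02
for z,nm,R in [(0.022,"nest",(66,76)),(0.059,"lens",(57,66)),(0.065,"disc",(42,50)),(0.1,"bar",None)]:
    q=ortho("wrist",im,o,x0,y0,600,640,z); cv2.imwrite(f"pics/o_{nm}.png",q[:600,:,::-1])
    if R:
        g=cv2.GaussianBlur(cv2.cvtColor(q,cv2.COLOR_RGB2GRAY),(0,0),1.5)
        c=cv2.HoughCircles(g,cv2.HOUGH_GRADIENT_ALT,1,20,param1=80,param2=0.6,minRadius=R[0]-15,maxRadius=R[1]+6)
        if c is not None:
            for k in c[0]: print(nm,"xy",np.round([x0+k[1]*.0005,y0+k[0]*.0005],4),"diam mm",round(float(k[2]),1))
E
```

```text
nest xy [0.5445 0.064 ] diam mm 70.2
nest xy [0.5445 0.064 ] diam mm 57.7
nest xy [0.674 0.104] diam mm 68.0
nest xy [0.674 0.104] diam mm 59.2
lens xy [0.5445 0.074 ] diam mm 63.8
lens xy [0.5445 0.074 ] diam mm 52.4
lens xy [0.663  0.1105] diam mm 62.0
lens xy [0.663  0.1105] diam mm 53.9
lens xy [0.567  0.1745] diam mm 46.1
disc xy [0.545  0.0755] diam mm 51.4
disc xy [0.6595 0.112 ] diam mm 53.0
disc xy [0.569 0.176] diam mm 45.7
```

View pics/o_nest.png

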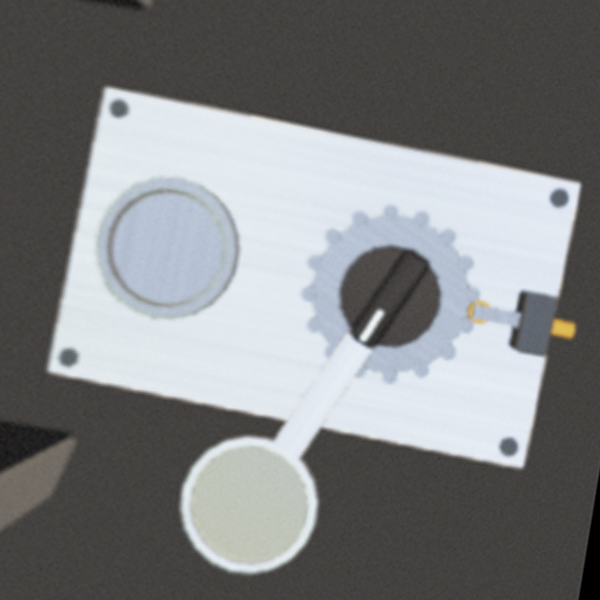

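View pics/o_bar.png

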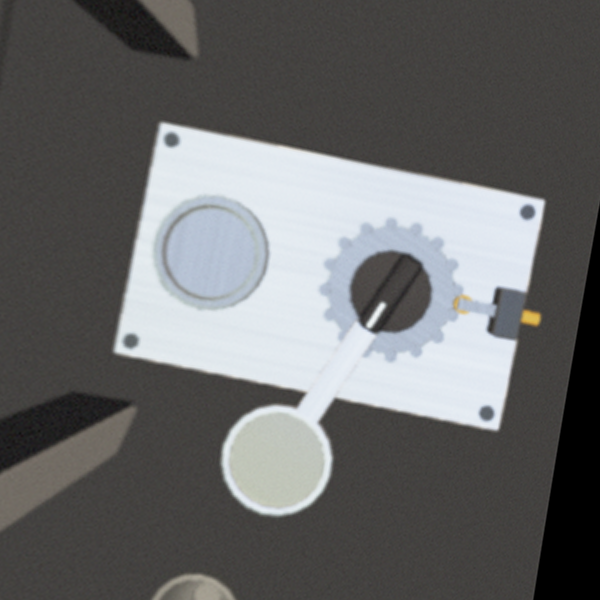

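>>> step_arm(commands=[[0.6,-0.015,-0.058,0,0],[0.6,-0.015,-0.058,0,0],[0.6,-0.015,-0.058,0,0],[0.6,-0.015,-0.058,0,0],[0.6,-0.014,-0.058,-0.006,0],[0.6,-0.014,-0.055,-0.01,0],[0.6,0,0,0,0],[0.6,0,0,0,0],[0.6,0,0,0,0]])

```text
time_s: 3.85
tcp_pos: [0.4563, -0.2374, 0.2346]
tool_rot: [[0.0, 0.986, -0.169], [0.001, -0.169, -0.986], [-1.0, 0.0, -0.001]]
contact_force: [-0.3, 0.5, -0.2]
opening: 0.0566
```

Run:
```python
from h import *
import pickle
o=r.observe(); im=r.camera("wrist"); 
np.save("w3.npy",im); pickle.dump(o,open("w3.pkl","wb"))
print(o["time_s"],o["tcp_pos"],np.abs(o["qd"]).max(), np.round(o["tool_rot"],3).tolist())
cv2.imwrite("pics/w3.png",im[...,::-1])
x0,y0=0.36,-0.38
for z,R in [(0.006,(40,70)),(0.032,(15,25))]:
    q=ortho("wrist",im,o,x0,y0,400,400,z); cv2.imwrite(f"pics/r{int(z*1000)}.png",q[...,::-1])
    g=cv2.GaussianBlur(cv2.cvtColor(q,cv2.COLOR_RGB2GRAY),(0,0),1.5)
    c=cv2.HoughCircles(g,cv2.HOUGH_GRADIENT_ALT,1,20,param1=80,param2=0.5,minRadius=R[0],maxRadius=R[1])
    if c is not None:
        for k in c[0]: print(z,"xy",np.round([x0+k[1]*.0005,y0+k[0]*.0005],4),"diam mm",round(float(k[2]),1))
print("tcp px",proj("wrist",[o["tcp_pos"]],o))
```

```text
3.85 [ 0.45633425 -0.23743575  0.23457624] 0.34498362258393417 [[0.0, 0.986, -0.169], [0.001, -0.169, -0.986], [-1.0, 0.0, -0.001]]
0.006 xy [ 0.457  -0.2815] diam mm 55.5
0.032 xy [ 0.4505 -0.365 ] diam mm 18.3
0.032 xy [ 0.4575 -0.274 ] diam mm 18.2
tcp px [[247.4013129  244.41033513]]
```

View pics/w3.png

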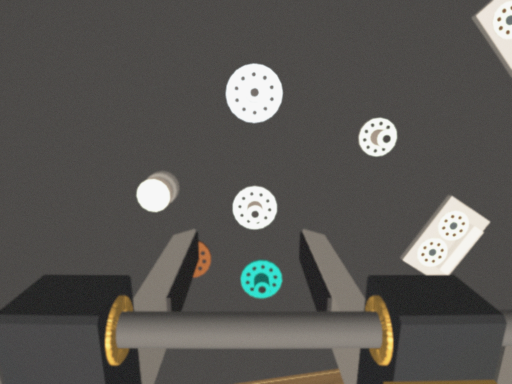

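View pics/r6.png

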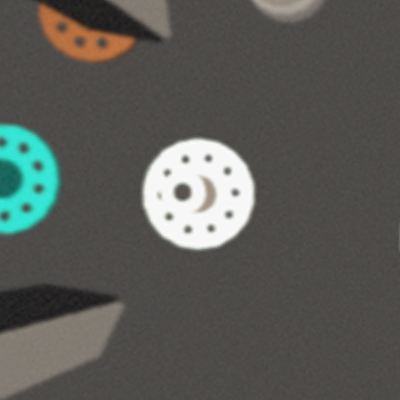

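Run:
```python
from h import *
import pickle
im=np.load("w3.npy"); o=pickle.load(open("w3.pkl","rb"))
x0,y0=0.36,-0.42
q=ortho("wrist",im,o,x0,y0,640,600,0.005); cv2.imwrite("pics/all.png",q[...,::-1])
m=(q.min(2)>130).astype(np.uint8); m=cv2.morphologyEx(m,cv2.MORPH_CLOSE,np.ones((9,9)))
for c in cv2.findContours(m,cv2.RETR_EXTERNAL,cv2.CHAIN_APPROX_NONE)[0]:
    if cv2.contourArea(c)>4000:
        (a,b),R=cv2.minEnclosingCircle(c); e=cv2.fitEllipse(c); print(np.round([x0+b*.0005,y0+a*.0005],4),"encl",round(R,1),"ell",np.round(np.array(e[1])/2,1))
```

```text
[ 0.6147 -0.2201] encl 46.5 ell [45.3 45.9]
[ 0.4784 -0.1473] encl 66.2 ell [65.3 65.5]
[ 0.4567 -0.2813] encl 56.8 ell [55.6 56.1]
```

View pics/all.png

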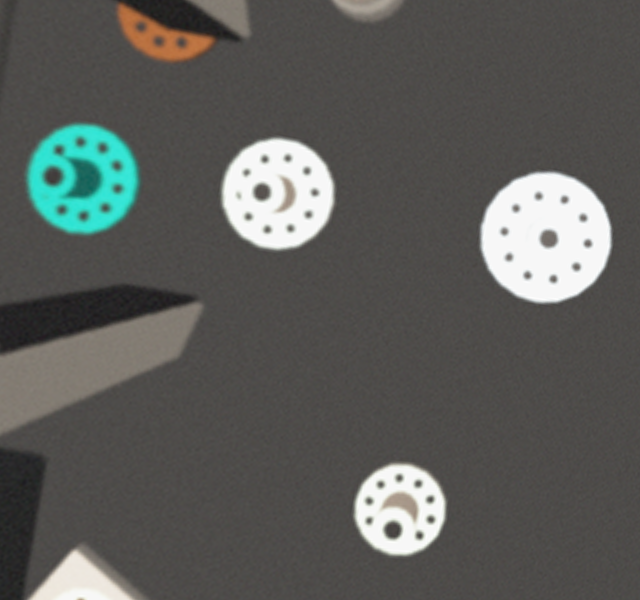

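Sizes measured on the flange plane are 45.5, 65.3 and 55.8 mm, which match 44, 64 and 54 mm plus a constant edge blur. Reel A is the one at (0.457, -0.281). Descending on it.

>>> step_arm(commands=[[0.6,0,-0.022,-0.04,0],[0.6,0,-0.022,-0.05,0],[0.6,0,0,-0.05,0],[0.6,0,0,-0.04,0],[0.6,0,0,-0.025,0],[0.6,0,0,-0.015,0],[0.6,0,0,0,0],[0.6,0,0,0,0]])

```text
time_s: 4.9
tcp_pos: [0.4564, -0.2835, 0.0154]
tool_rot: [[0.002, 0.985, -0.172], [-0.001, -0.172, -0.985], [-1.0, 0.002, 0.001]]
contact_force: [0.2, -0.6, 0.6]
opening: 0.0561
```

Run:
```python
from h import *
import pickle
o=r.observe(); im=r.camera("wrist"); 
print(o["time_s"],o["tcp_pos"],np.abs(o["qd"]).max())
cv2.imwrite("pics/w4.png",im[...,::-1])
s=r.camera("side"); cv2.imwrite("pics/s4.png",cv2.resize(s[220:360,200:400],None,fx=4,fy=4)[...,::-1])
```

```text
4.9 [ 0.4564007  -0.28353978  0.01542659] 0.5849041194896049
```

View pics/w4.png

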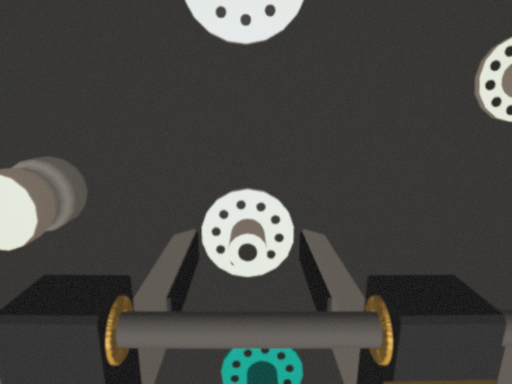

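View pics/s4.png

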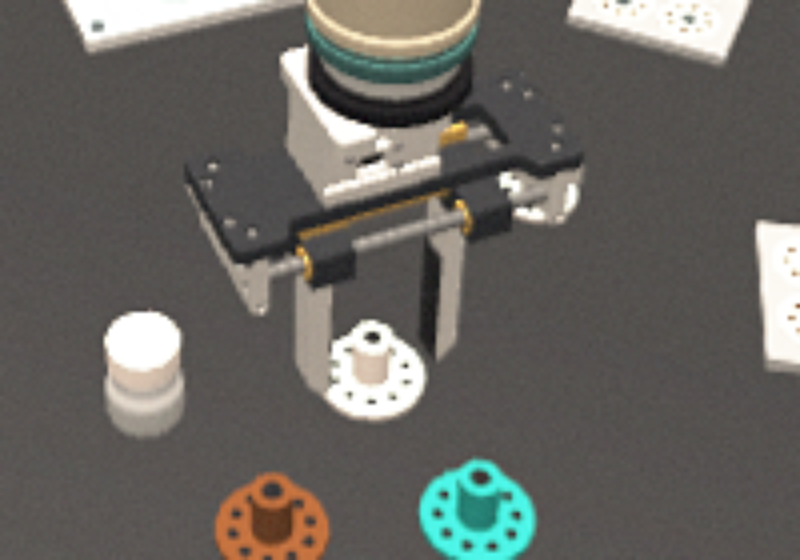

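>>> step_arm(commands=[[0.6,0,0.002,-0.005,0],[0.6,0,0,0,0],[0.3,0,0,0,0],[0.2,0,0,0,0],[0.0,0,0,0,0],[0.0,0,0,0,0],[0,0,0,0,0],[0,0,0,0,0]], force=20)

```text
time_s: 6.0
tcp_pos: [0.4556, -0.2814, 0.0095]
tool_rot: [[0.0, 0.985, -0.173], [-0.0, -0.173, -0.985], [-1.0, 0.0, 0.0]]
contact_force: [-0.6, -0.0, -0.6]
opening: 0.0191
```

Run:
```python
from h import *
import pickle
o=r.observe(); im=r.camera("wrist"); 
print(o["time_s"],o["tcp_pos"],np.abs(o["qd"]).max(),o["opening"],o["contact_force"])
cv2.imwrite("pics/w5.png",im[...,::-1])
x0,y0=0.4,-0.34
q=ortho("wrist",im,o,x0,y0,240,240,0.006,0.0005)
m=(q.min(2)>150).astype(np.uint8); cv2.imwrite("pics/q5.png",cv2.resize(q,None,fx=2,fy=2)[...,::-1])
g=cv2.GaussianBlur(cv2.cvtColor(q,cv2.COLOR_RGB2GRAY),(0,0),1.5)
c=cv2.HoughCircles(g,cv2.HOUGH_GRADIENT_ALT,1,20,param1=80,param2=0.4,minRadius=48,maxRadius=64)
if c is not None:
    for k in c[0]: print("xy",np.round([x0+k[1]*.0005,y0+k[0]*.0005],4),k[2])
```

```text
6.0 [ 0.4555668  -0.28139312  0.00949566] 0.09683103625706256 0.019123359426321738 [-0.64902412 -0.01505611 -0.61641706]
xy [ 0.4585 -0.281 ] 53.85233
```

View pics/w5.png

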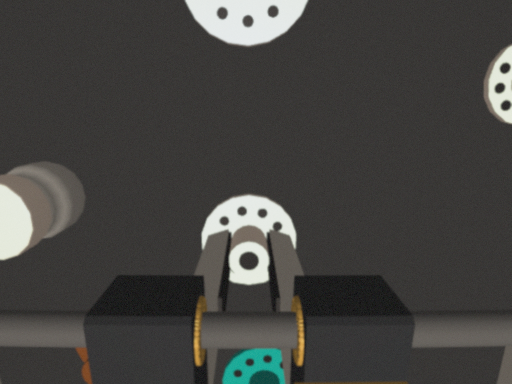

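>>> step_arm(commands=[[0,0,0,0.02,0],[0,0,0,0.04,0],[0,0,0.02,0.045,0],[0,0.012,0.05,0.03,0],[0,0.015,0.055,0,0],[0,0.015,0.055,0,0],[0,0.015,0.055,0,0],[0,0.015,0.055,0,0],[0,0.015,0.0555,0,0],[0,0,0,0,0]])

```text
time_s: 7.3
tcp_pos: [0.5429, 0.0706, 0.1438]
tool_rot: [[-0.0, 0.987, -0.163], [0.003, -0.163, -0.987], [-1.0, -0.001, -0.003]]
contact_force: [-0.3, -0.8, -1.0]
opening: 0.0196
```

>>> step_arm(commands=[[0,0,0,-0.035,0],[0,0,0,-0.03,0],[0,0,0,0,0],[0,0,0,0,0],[0,0,0,0,0]])

```text
time_s: 7.92
tcp_pos: [0.5435, 0.0639, 0.0808]
tool_rot: [[0.002, 0.985, -0.173], [0.0, -0.173, -0.985], [-1.0, 0.002, -0.001]]
contact_force: [-0.5, -0.3, -0.7]
opening: 0.0194
```

Run:
```python
from h import *
o=r.observe(); im=r.camera("wrist"); 
print(o["time_s"],o["tcp_pos"],np.abs(o["qd"]).max(),o["opening"],o["contact_force"])
cv2.imwrite("pics/w6.png",im[...,::-1]); np.save("w6.npy",im)
import pickle; pickle.dump(o,open("w6.pkl","wb"))
for n in ["side","scene"]:
    s=r.camera(n); np.save(n+"6.npy",s)
    u,v=proj(n,[o["tcp_pos"]])[0].astype(int)
    cv2.imwrite(f"pics/{n}6.png",cv2.resize(s[v-50:v+60,u-70:u+70],None,fx=5,fy=5,interpolation=2)[...,::-1]); print(n,u-70,v-50)
```

```text
7.925 [0.5434829  0.0638599  0.08075576] 0.25349723857771544 0.01936677671954614 [-0.51797194 -0.34032496 -0.68390552]
side 172 139
scene 207 137
```

View pics/w6.png

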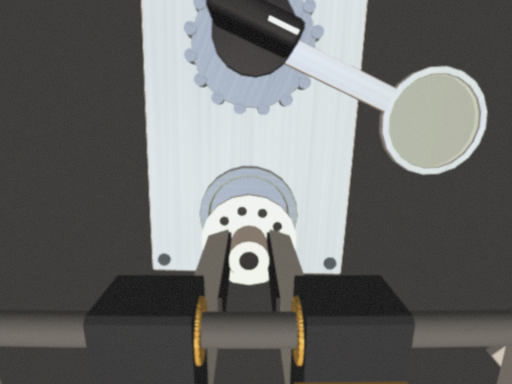

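View pics/side6.png

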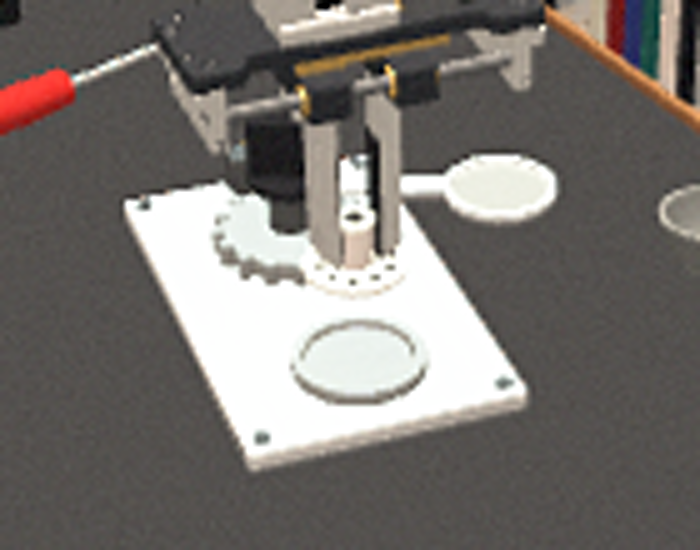

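View pics/scene6.png

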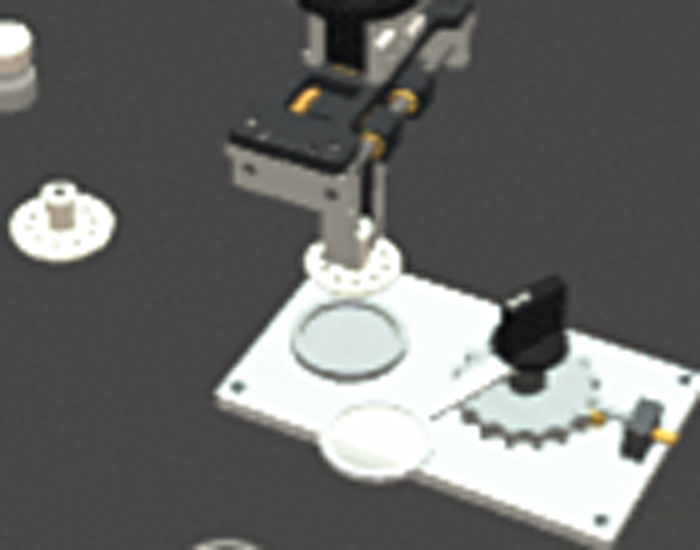

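```bash
cat >> h.py <<'E'
from scipy.optimize import least_squares
def fitc(n,im,o,c0,z,R,sector,chan,pol,dbg=None,free=False,w=0.006):
    """find circle near c0 (world xy) of radius R at height z; sector list of world-angle deg; pol=+1 brighter outside"""
    I=cv2.GaussianBlur(im,(0,0),0.8).astype(np.float32); I=I.min(2) if chan=="min" else I.mean(2)
    c=np.array(c0,float)
    for it in range(4):
        pts=[]
        for a in np.radians(sector):
            rr=np.arange(R-w,R+w,0.00025); P=np.c_[c[0]+rr*np.cos(a),c[1]+rr*np.sin(a),np.full(len(rr),z)]
            p=proj(n,P,o).astype(np.float32); v=cv2.remap(I,p[:,0].reshape(1,-1),p[:,1].reshape(1,-1),1)[0]
            d=pol*np.gradient(v); k=d.argmax()
            if d[k]>0.8 : pts.append(P[k,:2])
        pts=np.array(pts)
        f=(lambda s:np.hypot(*(pts-s[:2]).T)-(s[2])) if free else (lambda s:np.hypot(*(pts-s[:2]).T)-R)
        s=least_squares(f,[*c,R] if free else c,loss="soft_l1",f_scale=0.0007); c=s.x[:2]
    if dbg is not None:
        for p in proj(n,np.c_[pts,np.full(len(pts),z)],o): cv2.circle(dbg,tuple(int(round(t)) for t in p),1,(255,0,0),-1)
    return np.round(s.x,4),len(pts),round(float(np.median(np.abs(s.fun)))*1000,2)
E
python3 - <<'E'
from h import *
import pickle
im=np.load("w6.npy"); o=pickle.load(open("w6.pkl","rb")); d=im.copy()
zf=o["tcp_pos"][2]-0.0095+0.006
up=np.arange(20,141,4)
print("nest out W",fitc("wrist",im,o,(0.5445,0.064),0.022,0.036,up,"mean",1,d,True))
print("reel W",fitc("wrist",im,o,(0.545,0.064),zf,0.027,np.arange(30,130,4),"mean",-1,d,True))
cv2.imwrite("pics/d6.png",cv2.resize(d[140:300,150:350],None,fx=4,fy=4)[...,::-1])
EOFX=0
for n in ["side","scene"]:
    im=np.load(n+"6.npy"); d=im.copy()
    print(n,"nest",fitc(n,im,None,back(n,[(172+360/5,139+358/5)],0.022)[0,:2] if n=="side" else back(n,[(207+350/5,137+340/5)],0.022)[0,:2],0.022,0.029,np.arange(0,360,5),"mean",1,d,True,0.004))
    z=zf-0.002
    c0=back(n,[(172+355/5,139+270/5)] if n=="side" else [(207+353/5,137+263/5)],zf)[0,:2]
    # near side edge of flange
    vis=np.arange(0,360,6)
    print(n,"reel",fitc(n,im,None,c0,zf,0.027,vis,"mean",-1,d,True,0.005), c0)
    u,v=(172,139) if n=="side" else (207,137)
    cv2.imwrite(f"pics/d{n}.png",cv2.resize(d[v:v+110,u:u+140],None,fx=5,fy=5,interpolation=0)[...,::-1])
E
```

```text
nest out W (array([0.544 , 0.0641, 0.0353]), 31, 0.03)
reel W (array([0.5442, 0.0643, 0.0268]), 25, 0.04)
side nest (array([0.5428, 0.0611, 0.0299]), 37, 0.31)
side reel (array([0.5374, 0.0638, 0.0226]), 17, 0.83) [0.54009834 0.05513234]
scene nest (array([0.5516, 0.0667, 0.0324]), 35, 0.3)
scene reel (array([0.5427, 0.0634, 0.0284]), 43, 0.99) [0.54650463 0.0662252 ]
```

View pics/d6.png

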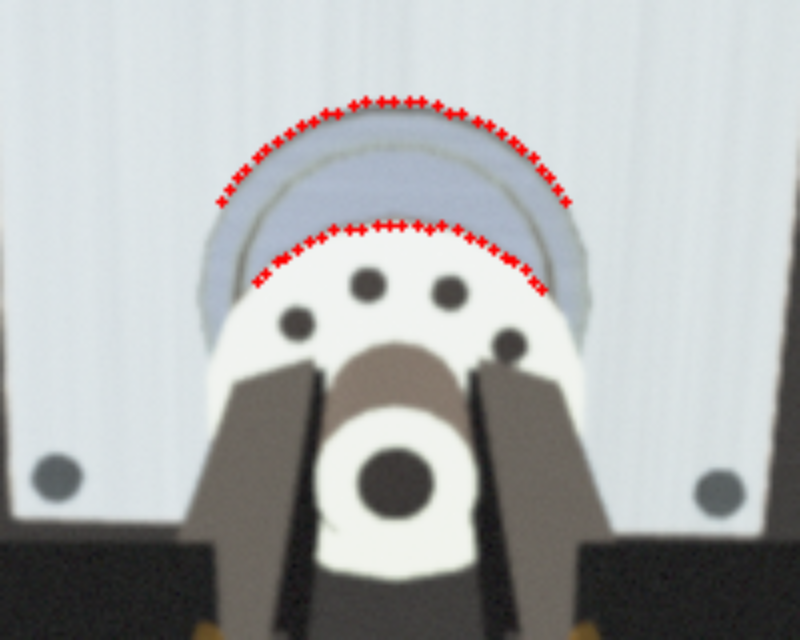

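View pics/dscene.png

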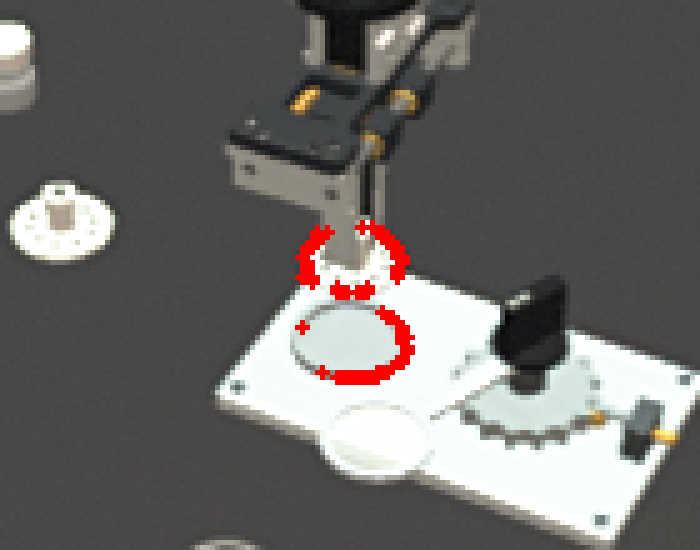

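View pics/dside.png

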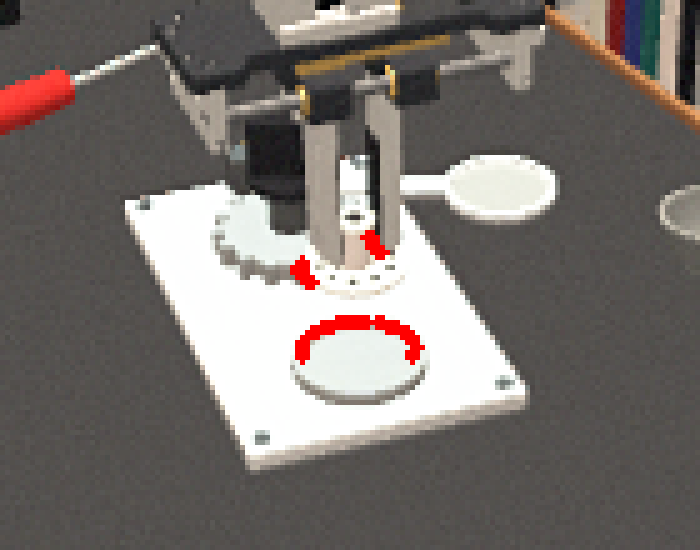

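>>> step_arm(commands=[[0,0,0,-0.025,0],[0,0,0,-0.018,0],[0,0,0,0,0],[0,0,0,0,0],[0,0,0,0,0]])

```text
time_s: 8.7
tcp_pos: [0.5432, 0.0642, 0.0373]
tool_rot: [[0.002, 0.985, -0.173], [0.0, -0.173, -0.985], [-1.0, 0.001, -0.0]]
contact_force: [0.2, -0.4, -0.3]
opening: 0.0197
```

Run:
```python
from h import *
o=r.observe(); im=r.camera("wrist"); d=im.copy()
print(o["time_s"],o["tcp_pos"],np.abs(o["qd"]).max(),o["opening"],o["contact_force"])
zf=o["tcp_pos"][2]-0.0095+0.006
for fr in (True,False):
    print("nest out W",fitc("wrist",im,o,(0.5445,0.064),0.022,0.036,np.arange(-15,176,4),"mean",1,d,fr,0.004))
    print("reel W",fitc("wrist",im,o,(0.545,0.064),zf,0.027,np.arange(10,150,4),"mean",-1,d,fr,0.002))
cv2.imwrite("pics/d7.png",cv2.resize(d[140:300,150:350],None,fx=4,fy=4)[...,::-1])
for n in ["side","scene"]:
    s=r.camera(n); u,v=(172,139) if n=="side" else (207,137)
    cv2.imwrite(f"pics/{n}7.png",cv2.resize(s[v+20:v+110,u+20:u+120],None,fx=6,fy=6,interpolation=2)[...,::-1])
```

```text
8.7 [0.54321859 0.06418546 0.03732658] 0.16677671493568788 0.019677696121334215 [ 0.18335726 -0.42365189 -0.34018431]
nest out W (array([0.5439, 0.064 , 0.0354]), 48, 0.13)
reel W (array([0.5439, 0.0643, 0.027 ]), 35, 0.08)
nest out W (array([0.5438, 0.0633]), 48, 0.26)
reel W (array([0.5438, 0.0643]), 35, 0.04)
```

View pics/d7.png

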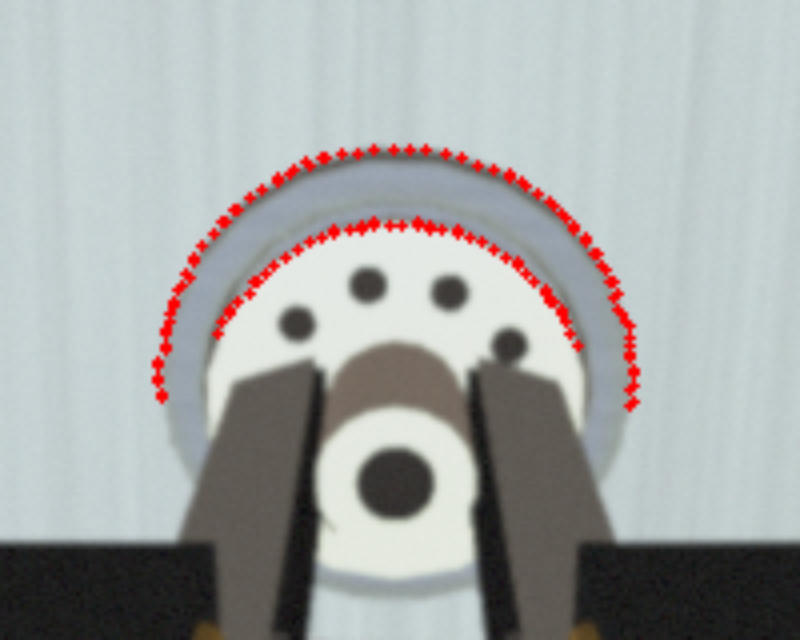

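View pics/side7.png

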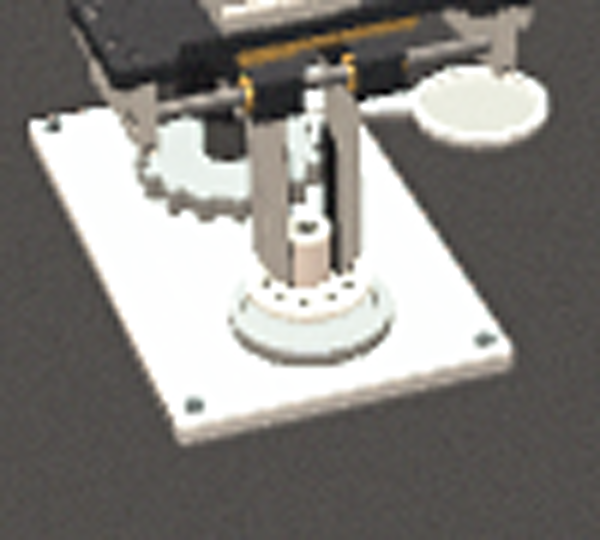

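View pics/scene7.png

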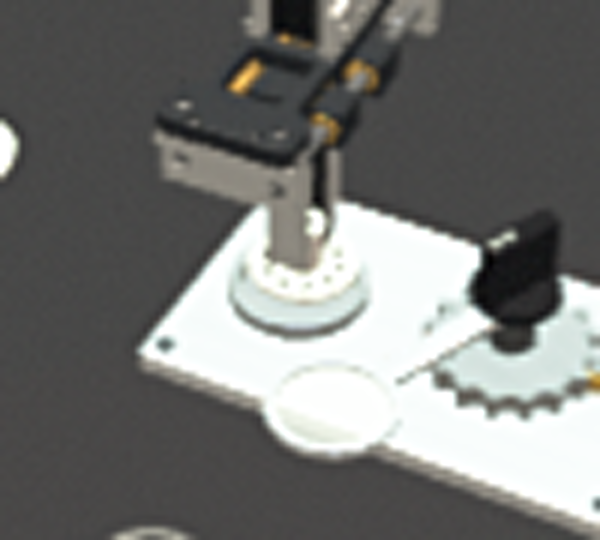

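>>> step_arm(commands=[[0,0,-0.0004,-0.005,0],[0,0,0,-0.004,0],[0,0,0,-0.002,0],[0,0,0,0,0],[0,0,0,0,0]])

```text
time_s: 9.48
tcp_pos: [0.5422, 0.0637, 0.0255]
tool_rot: [[-0.001, 0.985, -0.173], [0.0, -0.173, -0.985], [-1.0, -0.001, -0.0]]
contact_force: [-0.8, -0.6, 2.3]
opening: 0.0197
```

>>> step_arm(commands=[[0.25,0,0,0,0],[0.35,0,0,0,0],[0.45,0,0,0,0],[0.45,0,0,0,0],[0.45,0,0,0.03,0],[0.45,0,0,0.06,0],[0.45,0,0,0.06,0],[0.45,0,0,0.05,0],[0.45,0,0.02,0.02,0],[0.45,0,0,0,0]])

```text
time_s: 10.72
tcp_pos: [0.5434, 0.0854, 0.2467]
tool_rot: [[0.003, 0.986, -0.17], [0.002, -0.17, -0.986], [-1.0, 0.003, -0.002]]
contact_force: [-0.9, -0.3, -0.6]
opening: 0.0427
```

>>> step_arm(commands=[[0.45,0,0.02,0,0],[0.45,0,0,0,0],[0.45,0,0,0,0],[0.45,0,0,0,0]])

```text
time_s: 11.22
tcp_pos: [0.5424, 0.103, 0.2451]
tool_rot: [[-0.001, 0.985, -0.174], [-0.001, -0.174, -0.985], [-1.0, -0.001, 0.001]]
contact_force: [-0.2, -0.1, -0.5]
opening: 0.0422
```

Run:
```python
from h import *
import pickle
o=r.observe(); im=r.camera("wrist"); d=im.copy(); np.save("w8.npy",im); pickle.dump(o,open("w8.pkl","wb"))
print(o["time_s"],o["tcp_pos"],np.abs(o["qd"]).max(),o["opening"],np.round(o["contact_force"],1))
cv2.imwrite("pics/w8.png",im[...,::-1])
a=np.arange(0,360,5)
print("nest out",fitc("wrist",im,o,(0.544,0.064),0.022,0.036,a,"mean",1,d,True,0.004))
print("reel",fitc("wrist",im,o,(0.544,0.064),0.022,0.027,a,"mean",-1,d,True,0.0025))
x0,y0=0.46,0.0
q=ortho("wrist",im,o,x0,y0,300,300,0.022,0.0005); cv2.imwrite("pics/q8.png",cv2.resize(q,None,fx=2,fy=2)[...,::-1])
s=r.camera("side"); u,v=(172,139)
cv2.imwrite(f"pics/side8.png",cv2.resize(s[v-20:v+110,u:u+130],None,fx=4.5,fy=4.5,interpolation=2)[...,::-1])
```

```text
11.225 [0.54238458 0.10299741 0.24505405] 0.24339140056131828 0.04216774507202153 [-0.2 -0.1 -0.5]
nest out (array([0.544 , 0.064 , 0.0357]), 72, 0.26)
reel (array([0.5432, 0.0637, 0.0272]), 72, 0.2)
```

View pics/w8.png

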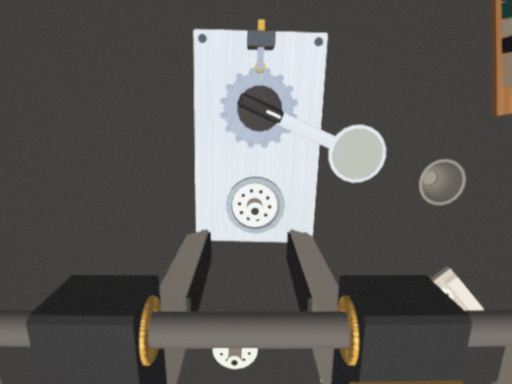

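View pics/side8.png

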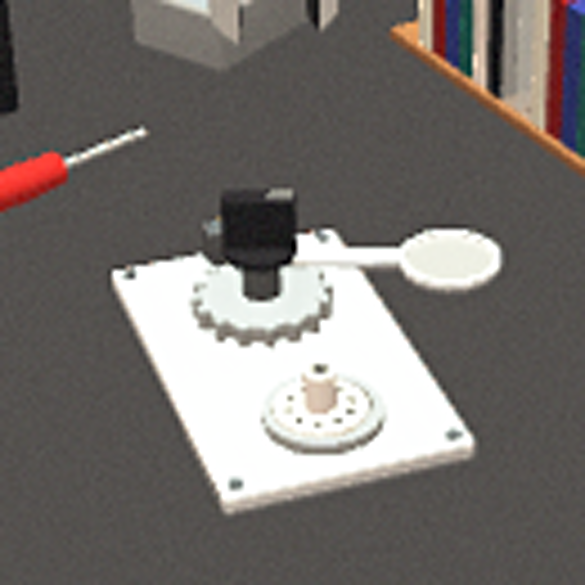

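View pics/q8.png

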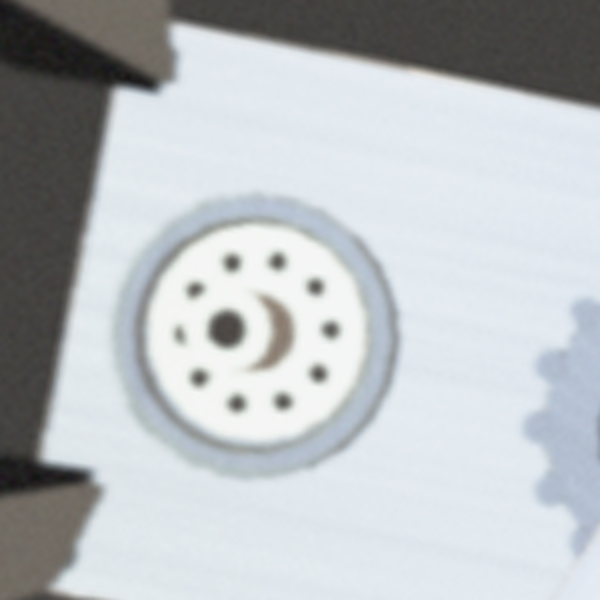

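Run:
```python
from h import *
import pickle
im=np.load("w8.npy"); o=pickle.load(open("w8.pkl","rb")); d=im.copy()
a=np.arange(0,360,5)
k=fitc("wrist",im,o,(0.568,0.176),0.065,0.023,a,"mean",1,d,True,0.003); print("disc",k)
l=fitc("wrist",im,o,(0.663,0.1105),0.058,0.031,a,"mean",-1,d,True,0.004); print("lens",l)
v=l[0][:2]-k[0][:2]; n=k[0][:2]-np.array([0.544,0.064])
print("arm heading",np.degrees(np.arctan2(v[1],v[0])),np.hypot(*v),"fix y heading",np.degrees(np.arctan2(n[1],n[0])),np.hypot(*n))
cv2.imwrite("pics/d8.png",cv2.resize(d[50:200,200:400],None,fx=4,fy=4,interpolation=2)[...,::-1])
print("jaw heading now",np.degrees(np.arctan2(o["tool_rot"][1][1],o["tool_rot"][0][1])))
```

```text
disc (array([0.5666, 0.175 , 0.0226]), 72, 0.27)
lens (array([0.6618, 0.1108, 0.0311]), 69, 0.17)
arm heading -33.99453498599466 0.11482456183238851 fix y heading 78.49167573051669 0.11327735872626972
jaw heading now -9.993483810172773
```

View pics/d8.png

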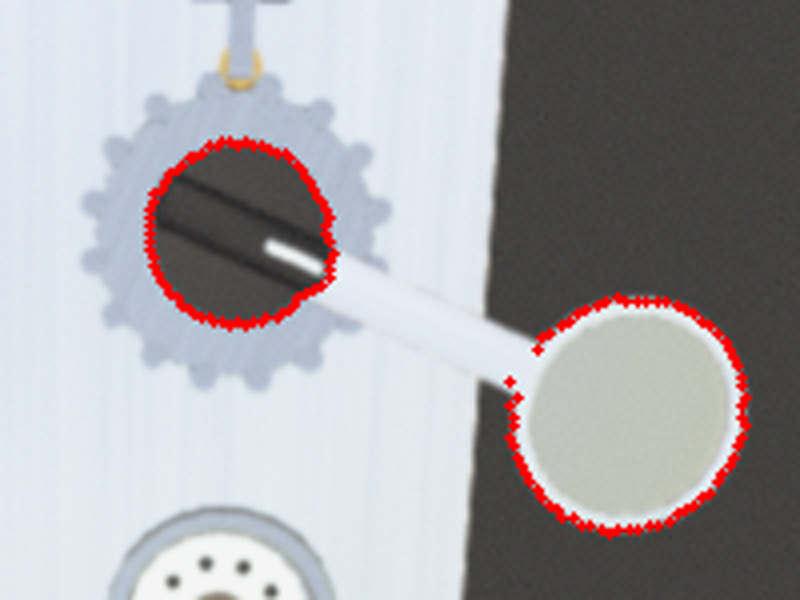

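>>> step_arm(commands=[[0.5,0.005,0.013,-0.01,9.5],[0.5,0.005,0.015,-0.01,9.5],[0.5,0.005,0.015,-0.02,9.5],[0.5,0.005,0.015,-0.02,9.5],[0.5,0.005,0.015,-0.02,9.5],[0.5,0,0,-0.02,9.5],[0.5,0,0,0,9],[0.5,0,0,0,0],[0.5,0,0,0,0],[0.5,0,0,0,0]])

```text
time_s: 12.58
tcp_pos: [0.5678, 0.1767, 0.1458]
tool_rot: [[0.001, 0.56, 0.829], [0.0, 0.829, -0.56], [-1.0, 0.0, 0.0]]
contact_force: [-0.2, 0.8, -0.3]
opening: 0.0471
```

Run:
```python
from h import *
o=r.observe(); im=r.camera("wrist")
print(o["time_s"],o["tcp_pos"],np.abs(o["qd"]).max(),o["opening"],np.round(o["contact_force"],1),np.round(o["joints"]))
print("jaw heading now",np.degrees(np.arctan2(o["tool_rot"][1][1],o["tool_rot"][0][1])))
cv2.imwrite("pics/w9.png",im[...,::-1])
```

```text
12.575 [0.56776493 0.17673311 0.1457811 ] 0.4382404582394799 0.04713738629008805 [-0.2  0.8 -0.3] [-28.  36.  13. 100. -11.  45.  46.]
jaw heading now 55.97189834200642
```

View pics/w9.png

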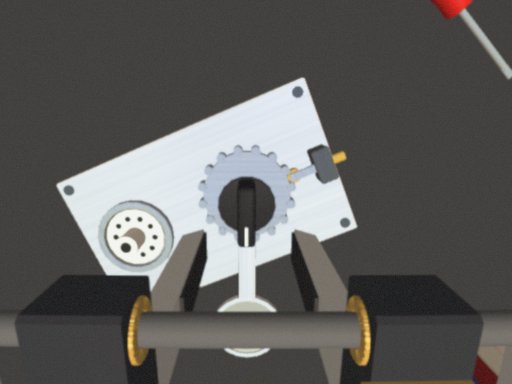

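Run:
```python
from h import *
o=r.observe()
u=np.array([np.cos(np.radians(-34)),np.sin(np.radians(-34))])
k=np.array([0.567,0.1763])
print(proj("wrist",[[*(k+s*0.022*u),0.1] for s in(-1,0,1)]+[[*k,0.065]],o))
```

```text
[[247.66064066 187.40332965]
 [247.66748782 218.68220228]
 [247.67445452 248.5071567 ]
 [247.77340156 205.19992989]]
```

>>> step_arm(commands=[[0.5,-0.0005,-0.0005,-0.03,0],[0.5,0,0,-0.025,0],[0.5,0,0,-0.012,0],[0.5,0,0,-0.007,0],[0.5,0,0,0,0],[0.3,0,0,0,0],[0.2,0,0,0,0],[0.1,0,0,0,0],[0,0,0,0,0],[0,0,0,0,0]], force=40)

```text
time_s: 13.88
tcp_pos: [0.5666, 0.1755, 0.0717]
tool_rot: [[-0.001, 0.559, 0.829], [-0.001, 0.829, -0.559], [-1.0, -0.001, -0.0]]
contact_force: [-2.8, -2.1, 4.6]
opening: 0.0125
```

>>> step_arm(commands=[[0,0,0,0,0],[0,0,0,0,0]])

```text
time_s: 14.12
tcp_pos: [0.5666, 0.1755, 0.0717]
tool_rot: [[-0.001, 0.559, 0.829], [-0.001, 0.829, -0.559], [-1.0, -0.001, -0.0]]
contact_force: [-3.1, -3.5, 5.9]
opening: 0.0128
```

```bash
cat >> h.py <<'E'
def look(tag):
    o=r.observe(); im=r.camera("wrist"); s=r.camera("side"); c=r.camera("scene")
    print(o["time_s"],np.round(o["tcp_pos"],4),o["opening"],np.round(o["contact_force"],1),np.round(o["ft_torque"],2),"heading",np.round(np.degrees(np.arctan2(o["tool_rot"][1][1],o["tool_rot"][0][1])),2))
    S=cv2.resize(s[130:240,165:305],(510,400),interpolation=2); C=cv2.resize(c[150:260,230:370],(510,400),interpolation=2)
    W=cv2.resize(im,(400,300)); 
    np.save(tag+".npy",np.stack([im,s,c]))
    cv2.imwrite(f"pics/{tag}.png",cv2.resize(np.hstack([S,C]),(800,314))[...,::-1]); cv2.imwrite(f"pics/{tag}w.png",im[...,::-1])
E
python3 -c "
from h import *
look('g1')"
```

```text
14.125 [0.5666 0.1755 0.0717] 0.012771322620009542 [-3.1 -3.5  5.9] [-0.63  0.6   0.  ] heading 56.04
```

View pics/g1.png

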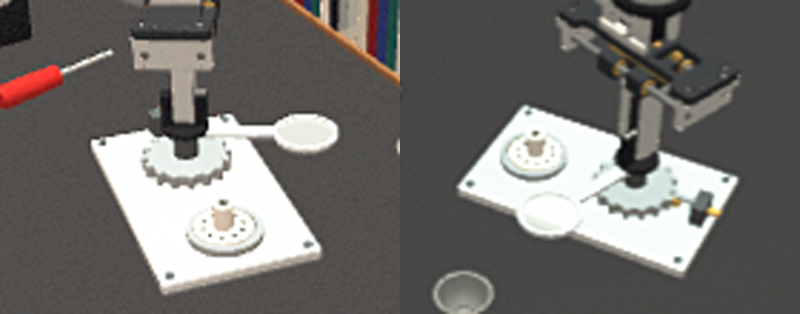

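View pics/g1w.png

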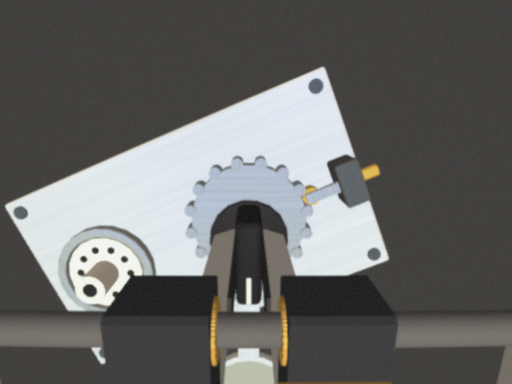

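>>> step_arm(commands=[[0,0,0,0.001,-5],[0,0,0,0,-6],[0,0,0,0,-6],[0,0,0,0,-5.5],[0,0,0,0,0],[0,0,0,0,0]])

```text
time_s: 15.02
tcp_pos: [0.5665, 0.1754, 0.0718]
tool_rot: [[-0.001, 0.833, 0.554], [-0.001, 0.554, -0.833], [-1.0, -0.002, 0.0]]
contact_force: [-0.8, -3.8, -5.0]
opening: 0.0126
```

```bash
python3 -c "
from h import *
look('g2')"
```

```text
15.025 [0.5665 0.1754 0.0718] 0.01262365505053086 [-0.8 -3.8 -5. ] [-0.88  0.17  0.1 ] heading 33.63
```

View pics/g2.png

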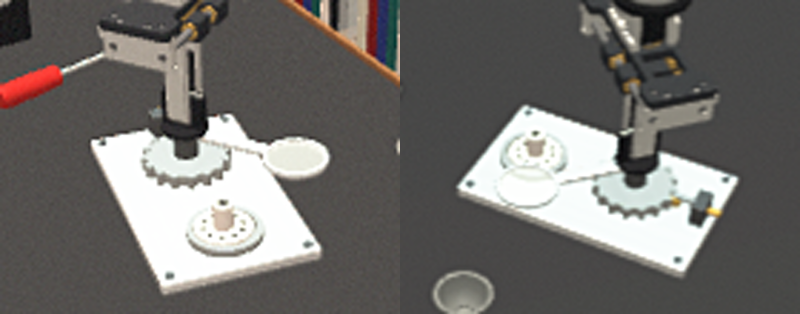

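View pics/g2w.png

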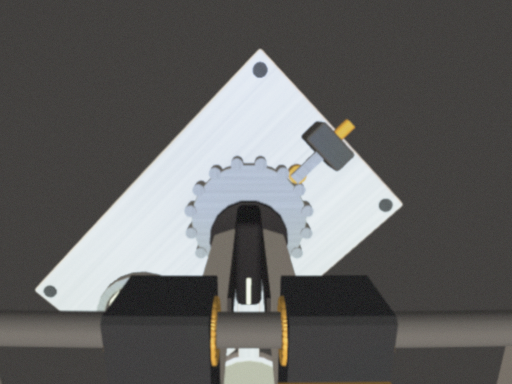

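First stop reached. The knob follows the tool rigidly, with the mark still at (249,290) in the wrist view and the roller in the next gap. On to the second stop.

>>> step_arm(commands=[[0,0,0,-0.0005,-5],[0,0,0,0,-6],[0,0,0,0,-6],[0,0,0,0,-5.5],[0,0,0,0,0],[0,0,0,0,0]])

```text
time_s: 15.92
tcp_pos: [0.5663, 0.1754, 0.0718]
tool_rot: [[-0.001, 0.981, 0.192], [-0.001, 0.192, -0.981], [-1.0, -0.002, 0.001]]
contact_force: [-1.9, -5.6, -3.3]
opening: 0.0129
```

```bash
python3 -c "
from h import *
look('g3')"
```

```text
15.925 [0.5663 0.1754 0.0718] 0.012875648193940362 [-1.9 -5.6 -3.3] [-1.17  0.5   0.04] heading 11.08
```

View pics/g3.png

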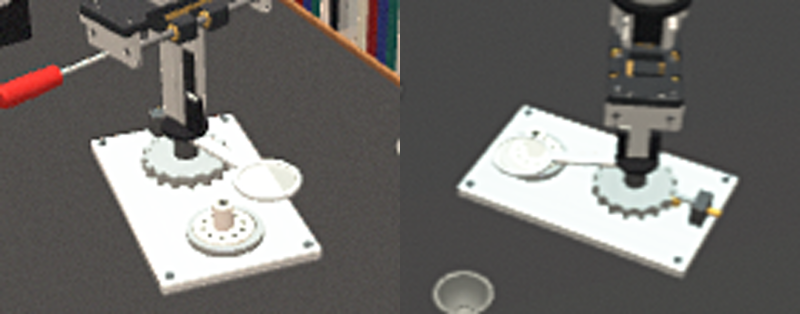

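View pics/g3w.png

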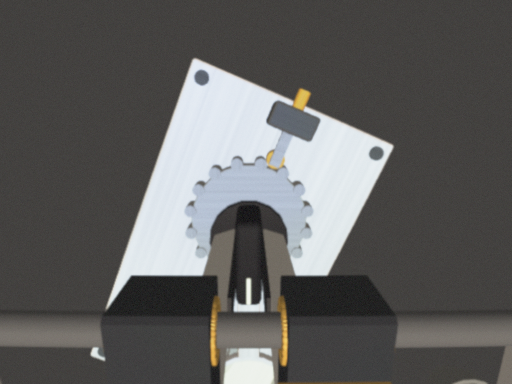

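Second stop reached (tool turned 45°). Third stop, slowing at the end.

>>> step_arm(commands=[[0,0,0,-0.0003,-5],[0,0,0,0,-6],[0,0,0,0,-5.5],[0,0,0,0,-3.5],[0,0,0,0,-2.5],[0,0,0,0,0],[0,0,0,0,0],[0,0,0,0,0]])

```text
time_s: 17.08
tcp_pos: [0.5662, 0.1753, 0.0717]
tool_rot: [[-0.002, 0.98, -0.198], [-0.001, -0.198, -0.98], [-1.0, -0.001, 0.001]]
contact_force: [-3.2, -5.8, -0.9]
opening: 0.0122
```

```bash
python3 -c "
from h import *
look('g4')"
```

```text
17.075 [0.5662 0.1753 0.0717] 0.01218306198592699 [-3.2 -5.8 -0.9] [-1.23  0.76  0.11] heading -11.41
```

View pics/g4.png

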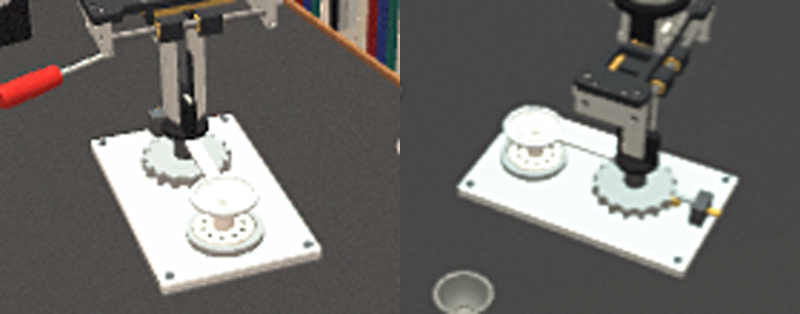

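View pics/g4w.png

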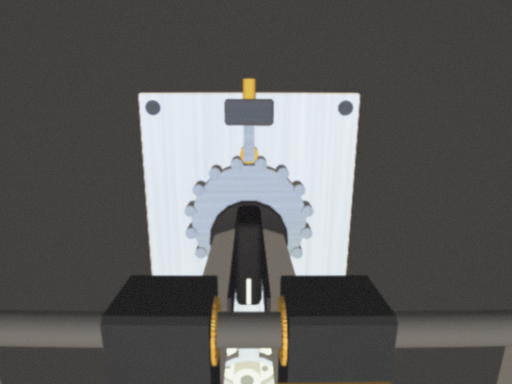

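In the wrist view the roller (249,155) sits midway between two pins (237,161 and 261,161), the plate is square to the tool and the lens is over the reel. I'll hold a little longer, check once more and hand in.

>>> step_arm(commands=[[0,0,0,0,0],[0,0,0,0,0],[0,0,0,0,0],[0,0,0,0,0]])

```text
time_s: 17.73
tcp_pos: [0.5662, 0.1753, 0.0717]
tool_rot: [[-0.002, 0.98, -0.198], [-0.001, -0.198, -0.98], [-1.0, -0.001, 0.001]]
contact_force: [-3.2, -5.5, -0.0]
opening: 0.0123
```

Run:
```python
from h import *
look('g5')
im,s,c=np.load('g5.npy'); a=np.arange(0,360,5)
k=np.array([0.567,0.176])
for n,I in (("side",s),("scene",c)):
    L=k-0.115*np.array([np.cos(np.radians(78.5)),np.sin(np.radians(78.5))])
    dst=[]
    for dang in np.arange(-12,13,1.5):
        pass
    d=I.copy()
    for ang,col in ((0,(255,0,0)),):
        u,v=np.cos(np.radians(258.5)),np.sin(np.radians(258.5)); l=k+0.115*np.array([u,v])
        P=np.c_[l[0]+.031*np.cos(np.radians(a)),l[1]+.031*np.sin(np.radians(a)),np.full(len(a),.058)]
        for p in proj(n,P): cv2.circle(d,tuple(int(round(t)) for t in p),0,col,-1)
    q=proj(n,[[*l,0.03]])[0].astype(int); cv2.imwrite(f"pics/l_{n}.png",cv2.resize(d[q[1]-35:q[1]+35,q[0]-50:q[0]+50],None,fx=6,fy=6,interpolation=0)[...,::-1])
```

```text
17.725 [0.5662 0.1753 0.0717] 0.012284835986284447 [-3.2 -5.5 -0. ] [-1.24  0.77  0.03] heading -11.41
```

View pics/l_side.png

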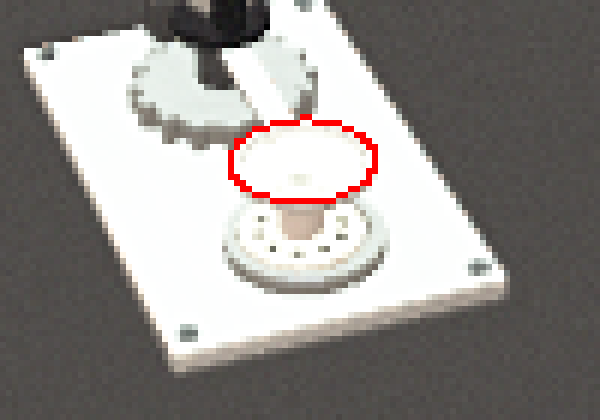

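View pics/l_scene.png

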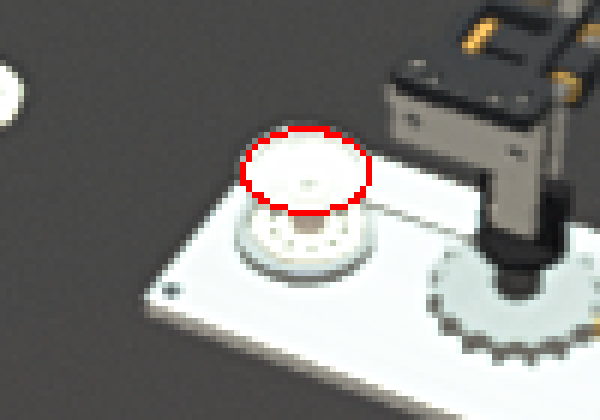

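The predicted lens outline for the third stop lies on the lens in both outside views, and the reel stands in the nest beneath it. Handing in.

```bash
python3 -c "
from workcell import r
print(r.sign_off())"
```

```text
the job is handed in; nothing more can be done
None
```

The 54 mm reel is in the nest and let go, and the gripper is holding the knob at its third stop. I handed the job in at about 17.7 s; the hand-in gives no verdict.

- **Reel choice:** the three loose white reels measured about 45.5, 55.8 and 65.3 mm. That is 44, 54 and 64 mm plus a constant edge blur, so I took the middle one and placed it by its boss.
- **Seating:** after release, the wrist camera put the reel within about 1 mm of the nest's centre, and it looks flat in the pictures. I did not measure its height or tilt as numbers.
- **Knob:** I turned it clockwise one stop at a time, three stops. The tool turned 67.45° against 67.5° needed, with no slip visible. At the end the roller sat midway between two pins, and in both outside cameras the lens matched its predicted place over the reel.
- **Holding:** the jaws are still shut on the bar at 12.3 mm, with the grip set to 40 N. The contact force on the knob cannot be read directly.
- **Disagreement:** before placing, the scene and side cameras disagreed with the wrist camera on the nest's position by up to about 8 to 10 mm. The side-camera reading was a hand-picked pixel. I relied on the wrist camera, and the placing agreed with it.
- **Other things:** I planned the moves to stay clear of the other reels and loose things and saw no contact, but did not measure their positions again at the end.

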